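Hitch the pull hook to the jig slide and draw it out

ROBOT

A 6-joint arm with a two-finger parallel gripper is mounted at the origin on the work surface. World frame = base frame: x ahead of the robot, y to its left, z up, the work surface at z = 0. Lengths are in m, angles in rad, forces in N, time in s.
With the tool pointing down it reaches from about 0.35 to 0.975 m from the base axis. Payload 4.9 kg.
Tool frame: the origin (TCP) lies between the finger pads; the fingertips stand 17 mm ahead of it and the grasp point (between the pads) lies 2 mm behind it (manip.nose_length is the distance from the TCP to the fingertips, in m); z points along the fingers, y is the line along which they close (so a half turn about z gives the same grasp; the last joint's range is limited). The gripper opens to 85 mm and grips with 20 to 120 N. Pads are 22 mm wide; open, the fingers measure 114 mm over their backs; the gripper's body (76 mm by 85 mm) begins 54 mm behind the grasp point. The pads swing forward as they close: fully open they stand 13 mm farther back than shut.
Start: joints at [-1.362, 0.053, 1.613, -0, 1.476, -0.119], TCP at [0.201, -0.592, 0.216] pointing down, gripper open.
Joint ranges: [-3.01, 3.01], [-1.01, 2.22], [0.06, 2.58], [-1.02, 4.17], [0.09, 2.62], [-3.14, 3.14]. Speed limits (rad/s): [2.57, 2.57, 3.14, 3.14, 3.14, 3.14].

INTERFACE

Orientations are given as a unit quaternion [w, x, y, z].
In Python, from plant import manip gives the robot as it stands. The module is installed in compiled form; this text tells all that it offers.
- The arm moves only by the tool apply_moves, never from a script. Its argument "moves" is a list of rows, each a list of 3 entries, a list of its own where there are three numbers: the turn, a rotation vector about the tool's x, y, z in rad, then the shift along the tool's x, y, z in cm, then the closure, from -1 (fully open) to 1 (shut), so that 0 is half open. A call has 1 to 20 rows; each row is the pose to reach, as a shift and turn from the pose commanded when the call began, along the tool's axes at that moment; what a row does not reach only later rows make up. A row lasts 1/10 s, in which the tool goes at most 50 mm and 8.59 degrees, less where a joint would pass 70% of its speed; a pose out of reach is approached as far as the arm can. A call with a gripper value outside its range is refused whole. The fingers move at their own pace and stop on an object; the grip force is fixed at half the most. Time passes only in rows, so rows that repeat a pose let the fingers close. It gives the time, the measured TCP pose, the force, the opening and the grip force at its end, in the units of the state.
- manip.state(): the state, without advancing time (a new reading comes with each control period).
- manip.grab_frame(name): name is "scene" or "top"; returns a dict with "image" (400x640x3 uint8, red, green, blue), "K" (3x3 intrinsics, pixels), "k1" (the pictures are not rectified: a ray, as slopes to the right and down, at radius r is drawn at 1 + k1 r^2 times it, then the intrinsics apply), "rvec" (rotation vector, rad) and "tvec" (3), from world to camera coordinates, as OpenCV has them. Camera axes: x right, y down, z forward; pixel columns grow to the right and rows downward; lengths in m; the calibration is good to about 2 mm. A picture is of the moment at which its call begins. There is no depth.
- manip.job_done(): hands the job in; it is judged then, once.
Trained networks look in a picture, given as the dict that the camera call returned (one of the last four; its "shot" number tells which), for a name from the list of things; names that differ only in an ending like _2 or _b are one class to them, and where a whole thing is asked for, a point or a joint stands for the part that bears it (a point fixed in the world has none). Each returns a list of dicts, best first, with "score" (0 to 1); they miss things now and then, are a little off and sometimes report something else, mostly with a low value. They report only what shows in the picture. A call takes as long as a camera call. They do not tell look-alikes from the thing itself.
- manip.look_for(picture, label): "location" ([x, y, z] in m, in the coordinates of the camera as it stood for that picture, good to about 4 mm: the middle of the surface that is visible of it).
- manip.silhouettes(picture, label): "pixels" (400x640 bool, what is visible of it).
- manip.spot_point(picture, label): "location" ([x, y, z] in m, in the coordinates of the camera as it stood for that picture, good to about 4 mm: a listed point, or the origin of a listed thing).
The state is a dict: "time": time; "joint_pos": joint angles; "joint_vel": joint speeds; "joint_efforts": joint torques, N m; "tool_pos": TCP position; "tool_rot": TCP orientation; "contact_force": force on the tool from outside, world axes, zero at the start; "ft_torque": the same for the moment, N m; "gripper_width": opening from 0.0 (shut) to 1.0 (fully open); "grasp_force": force on a finger pad.
Only numpy, scipy, OpenCV 4.12 (cv2) and the standard library are available. Lean on these libraries where they do the work, as an engineer would, in place of code of your own. Each camera call takes 0.05 s, during which the arm holds its last target. There are 200 camera calls.

TASK

Pick up the steel pull hook by its upright grip and push its mouth gently along the bench onto the headed tow pin of the jig slide until the sprung latch has snapped shut behind the pin. Then pull with the hook to draw the slide out until its front edge is flush with the front ends of the two guide rails, and let go, leaving the hook hitched and lying flat on the bench. Never push or pull hard on the pin, and leave the charger, glue bottle and screwdriver where they are.

Things in the scene. Friction and masses are not known exactly. Their poses are not given: they have to be found in the camera images.
- hook_grip (a point): Centre of the loose pull hook's upright black grip, 31 mm above the hook's underside. Grip 56 long (hook x) x 22 wide (hook y), from 22 to 62 high; below it a steel foot bar 90 x 22 (x -50 to +40), 24 high, lies on the bench. x points along the hook to its mouth, z up. Mass 0.32 to 0.53 kg.
- hook_bowl (a point): Where the pin's axis stands when fully seated in the hook: x = +63 mm from hook_grip, 17 above the underside, axes alike. The dark steel jaws are a fork, 10 to 24 high and at most 45 across; from here along x: throat 15 wide, latch across it at +23, flared mouth from +34 (15 wide) to +49 (36 wide). The latch shuts once the pin is within about 3 of here; then the pin has 15 of play along x.
- latch (a joint): Angle of the small steel latch across the hook's throat, rad: 0 shut, up to 1.5 folded back into the hook. A spring shuts it; the pin pushes it open inwards with about 4 to 10 N; it cannot open outwards.
- tow_pin (a point): Axis of the upright steel tow pin, 17 mm above the bench (jaw height of a hook lying on the bench). Pin 12 in diameter, its head 24 wide at 31 to 37 high. It stands on a flat tongue (30 wide, top 7 high, starting 11 before the axis) of the slide, whose front edge is 62 behind the axis. x points into the guide: the way to push the hook.
- slide: Jig slide, a plywood plate 110 x 82 mm with a wood block, between the rails; origin below the tow pin, x into the guide. It slides along x with 2 N of friction. Pushed, it first runs back 5 to 55 to a rigid stop whose place is not measured; only then does the latch give. It can be drawn out past flush. Over 25 N between hook and slide is too hard.
- rail_front (a point): Fixed point on the bench mid-way between the front ends of the two aluminium guide rails (each 18 wide, 22 high, 240 long, centres 104 mm apart). x points into the guide along the slide's travel, z up. With the slide's front edge flush with the rail ends, the tow pin's axis is at x = -62 from here.
- hook: The whole pull hook with its latch; origin on its underside below the centre of the grip, axes as for hook_grip.
- charger: Bystander: black charger box 60 x 110 x 55 mm, origin under its centre.
- glue: Bystander: white glue bottle, 56 mm in diameter, 150 high, origin under its centre.
- driver: Bystander: screwdriver lying on the bench, origin on its underside.
Things that resemble listed ones, but are neither listed nor needed, are in the scene too. Leave any purple or yellow look-alike of the hook alone.

How it is judged:
On the way:
1. the pin is inside the hook with the latch shut behind it (x of tow_pin in the frame of hook_grip between 0.058 and 0.083 m and y of tow_pin in the frame of hook_grip between -0.009 and 0.009 m and value of joint latch below 0.12 rad), for 0.2 s.
At the end, for the whole second after the job is handed in: Pin in the hook throat (58 to 83 mm ahead of the grip centre, within 9 mm of its middle line), latch under 0.12 rad, slide front edge flush with the rail ends within 7 mm, hook flat on the bench (tilt under 0.1 rad, grip centre under 36 mm high), hook and slide at rest (under 10 mm/s) (all of step 1 and x of tow_pin in the frame of rail_front between -0.069 and -0.055 m and angle between hook_grip's own z axis and vertical below 0.1 rad and height (world z) of hook_grip below 0.036 m and linear speed of each of hook, slide below 0.01 m/s); the robot touches nothing.
It fails at once if the hook and the slide press on each other with more than 25 N (contact force between hook and slide above 25 N).
It fails at once if a bystander (charger, glue bottle, screwdriver) is moved by more than 20 mm (distance of any of charger, glue, driver from where it was at the start of the episode above 0.02 m).
It also fails if it takes over 70 s, if anything falls off the work surface, if the arm or the gripper's body presses on something with over 40 N, if the wrist force passes 120 N, or if a joint passes its speed limit or range.

## Working session

There is one attempt and no reset: what is moved stays moved. The work goes in short steps, Python scripts to look and compute and a tool call to move; the robot and the scene stay as the last step left them, time stands still between calls to the robot, and variables do not carry over. Pictures are saved under pics/ and viewed, at most 13 in all, crops included, and the job is handed in when it is done.

Besides the shell and the picture viewer there is one more tool, called after "Request:" as a command line: name --argument value ..., lists and objects as JSON in quotes. apply_moves: Moves the arm, as the interface text tells. Its arguments: {"type":"object","properties":{"moves":{"type":"array"}},"required":["moves"]}

```bash
mkdir -p pics
cat > h.py <<'E'
import numpy as np, cv2
from plant import manip
def w(p,c):
    R=cv2.Rodrigues(np.array(p['rvec'],float))[0]
    return R.T@(np.array(c,float)-np.array(p['tvec'],float).ravel())
def save(p,n,crop=None,s=1):
    im=p['image'][:,:,::-1]
    if crop: x0,y0,x1,y1=crop; im=im[y0:y1,x0:x1]
    cv2.imwrite('pics/'+n,cv2.resize(im,None,fx=s,fy=s,interpolation=cv2.INTER_CUBIC))
def px(p,X):
    R=cv2.Rodrigues(np.array(p['rvec'],float))[0]
    c=R@np.array(X,float)+np.array(p['tvec'],float).ravel()
    s=c[:2]/c[2]; s=s*(1+p['k1']*(s@s)); K=np.array(p['K'])
    return np.array([K[0,0]*s[0]+K[0,2],K[1,1]*s[1]+K[1,2]])
def ray(p,u,v,z):
    K=np.array(p['K']); R=cv2.Rodrigues(np.array(p['rvec'],float))[0]
    s=cv2.undistortPoints(np.array([[[u,v]]],float),K,np.array([p['k1'],0,0,0.]))[0,0]
    d=R.T@np.array([s[0],s[1],1]); o=-R.T@np.array(p['tvec'],float).ravel()
    return o+d*(z-o[2])/d[2]
def spots(p,names):
    for n in names:
        for d in manip.spot_point(p,n):
            X=w(p,d['location']); print(n,round(d['score'],2),X.round(4),px(p,X).round(0))
E
python3 - <<'E'
from h import *
for c in ("top","scene"):
    p=manip.grab_frame(c); save(p,c+'1.png'); print(c)
    spots(p,["hook_grip","hook_bowl","tow_pin","rail_front","slide","charger","glue","driver"])
print(manip.state())
E
```

```text
top
hook_grip 0.84 [0.4608 0.2092 0.0273] [249. 229.]
hook_grip 0.82 [0.3759 0.3896 0.0281] [187. 258.]
hook_grip 0.6 [ 0.2879 -0.1003  0.0332] [356. 288.]
hook_bowl 0.96 [0.3417 0.3354 0.0189] [206. 270.]
hook_bowl 0.73 [ 0.3501 -0.1097  0.02  ] [358. 266.]
hook_bowl 0.68 [0.5269 0.2113 0.0174] [249. 207.]
hook_bowl 0.57 [ 0.625  -0.0913  0.0018] [350. 174.]
tow_pin 0.66 [ 0.6317 -0.0874  0.0141] [349. 171.]
rail_front 0.6 [ 0.6256 -0.0885  0.0017] [350. 174.]
slide 0.69 [ 0.6276 -0.0861 -0.0024] [349. 173.]
slide 0.67 [0.4625 0.2097 0.0018] [250. 228.]
slide 0.63 [ 0.6247 -0.0891  0.0026] [350. 174.]
charger 0.56 [ 0.7787  0.2093 -0.0052] [252. 125.]
charger 0.39 [0.6579 0.4015 0.0043] [187. 164.]
glue 0.93 [ 0.5123 -0.3978 -0.001 ] [451. 211.]
driver 0.76 [0.6588 0.4019 0.0023] [187. 164.]
scene
hook_grip 0.92 [0.46   0.2063 0.0296] [392. 185.]
hook_grip 0.78 [0.3775 0.3866 0.0301] [440. 162.]
hook_grip 0.75 [ 0.2961 -0.1074  0.0306] [275. 161.]
hook_bowl 0.86 [ 0.352  -0.1114  0.0167] [276. 177.]
hook_bowl 0.79 [0.3361 0.3352 0.016 ] [419. 159.]
hook_bowl 0.55 [0.5248 0.2161 0.02
[... 469 characters left out ...]
nt_pos': array([-1.36197936e+00,  5.26629967e-02,  1.61292190e+00, -1.36294586e-05,
        1.47598382e+00, -1.18989465e-01]), 'joint_vel': array([ 0.00071817,  0.00126042,  0.00132107, -0.00183239, -0.00173955,
       -0.00027966]), 'joint_efforts': array([ 2.09229643e-04, -3.93681157e+01, -3.70469499e+01, -2.64684923e-04,
        5.02661424e-04, -4.82119390e-06]), 'tool_pos': array([ 0.2012273 , -0.59169512,  0.21641344]), 'tool_rot': array([ 1.22584578e-05,  9.86597806e-01,  1.63170979e-01, -6.24003434e-06]), 'contact_force': array([ 0.09789333, -0.32595669, -0.17609521]), 'ft_torque': array([-0.03584419,  0.022833  ,  0.02738277]), 'grasp_force': 0.0, 'gripper_width': 0.9957951659392031}
```

View pics/top1.png

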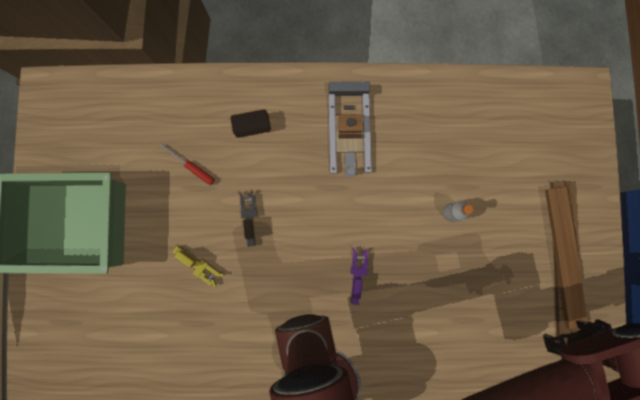

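View pics/scene1.png

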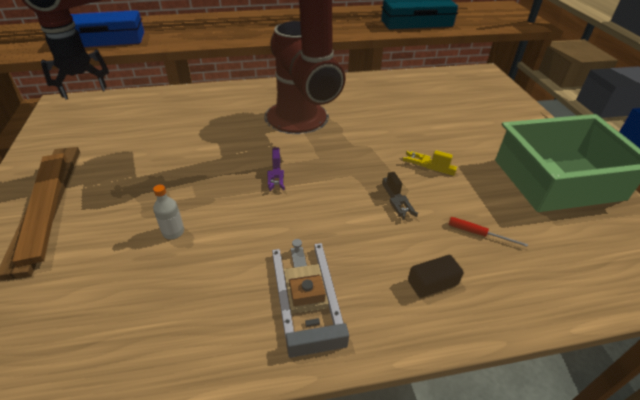

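The top view shows the real dark hook at about (249,225), mouth toward the jig. The jig rails span roughly (331,170) to (368,95). The purple (358,275) and yellow (200,265) look-alikes are clear of it. Next I take the directions from enlarged crops.

Run:
```python
from h import *
p=manip.grab_frame("top")
im=p['image'][:,:,::-1]
a=cv2.resize(im[75:185,310:390],None,fx=5,fy=5,interpolation=cv2.INTER_CUBIC)
b=cv2.resize(im[180:255,220:280],None,fx=6,fy=6,interpolation=cv2.INTER_CUBIC)
o=np.zeros((550,770,3),np.uint8); o[:550,:400]=a; o[:450,405:765]=b; cv2.imwrite('pics/crop2.png',o)
for n in ("hook","slide"):
    for d in manip.silhouettes(p,n):
        m=d['pixels']; v,u=np.nonzero(m); print(n,d['score'],len(u),u.mean(),v.mean(), u.min(),u.max(),v.min(),v.max())
```

```text
hook 0.95 682 196.816715542522 265.5659824046921 173 221 246 285
hook 0.79 598 249.1505016722408 218.5 240 257 191 246
hook 0.78 610 357.7983606557377 275.54590163934427 350 368 249 304
hook 0.34 1274 349.04317111459966 139.23940345368916 335 363 115 176
```

View pics/crop2.png

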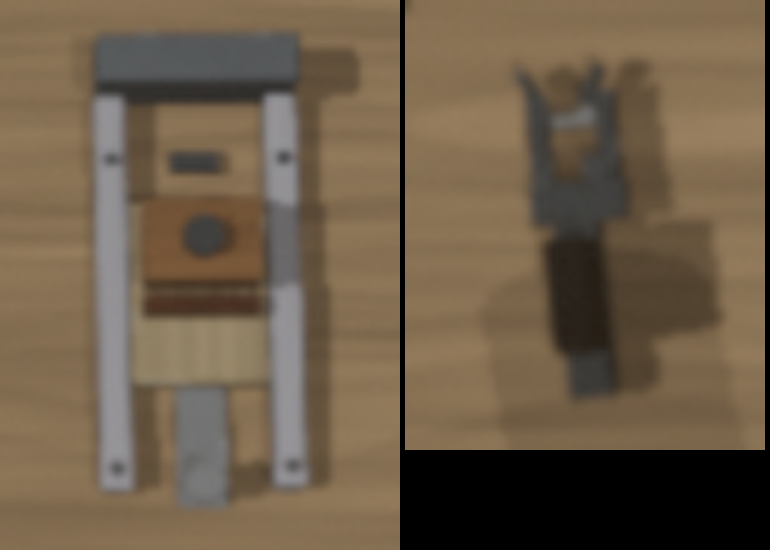

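Crop: rail screws at (112,159)/(118,468) and (285,157)/(293,466). Rail front ends at row ~488, pin head ~(204,475). Hook rear at ~(594,393), jaw tips at (520,66) and (597,60), latch visible and shut.

Run:
```python
from h import *
p=manip.grab_frame("top"); q=manip.grab_frame("scene")
A=lambda u,v,z: ray(p,310+(u+.5)/5-.5,75+(v+.5)/5-.5,z)
B=lambda u,v,z: ray(p,220+(u-405+.5)/6-.5,180+(v+.5)/6-.5,z)
s=[A(112,159,.022),A(118,468,.022),A(285,157,.022),A(293,466,.022)]
for a in s: print(a)
ang=lambda d: np.arctan2(d[1],d[0])
print('rail yaw',ang(s[0]-s[1]),ang(s[2]-s[3]), 'ends',A(117,489,.022),A(291,487,.022),'pin',A(204,475,.037))
r=B(594,393,.024); t=(B(520,66,.024)+B(597,60,.024))/2
g0=(B(549,240,.062)+B(600,236,.062))/2; g1=(B(558,350,.062)+B(611,352,.062))/2
print('hook',r,t,ang(t-r),np.linalg.norm(t-r),'grip',(g0+g1)/2,ang(g0-g1),np.linalg.norm(g0-g1))
print(manip.state()['tool_pos'])
for pp in (p,q): spots(pp,["hook_grip","hook_bowl","tow_pin","rail_front"])
```

```text
[ 0.8281047  -0.03639211  0.022     ]
[ 0.63949536 -0.03842334  0.022     ]
[ 0.82959034 -0.14116975  0.022     ]
[ 0.64047705 -0.14279988  0.022     ]
rail yaw 0.010769093229550887 0.008619636822133809 ends [ 0.62689688 -0.03772568  0.022     ] [ 0.62784581 -0.14140301  0.022     ] pin [ 0.63284459 -0.08831108  0.037     ]
hook [0.41358673 0.20311798 0.024     ] [0.57496313 0.22173481 0.024     ] 0.11485510354615026 0.1624466969840604 grip [0.4608232  0.20468122 0.062     ] 0.0953683452641078 0.05361596003486564
[ 0.20122048 -0.5917003   0.21640342]
hook_grip 0.84 [0.4614 0.2098 0.031 ] [249. 229.]
hook_grip 0.72 [ 0.2915 -0.1043  0.0292] [357. 287.]
hook_grip 0.65 [0.3751 0.3905 0.0291] [186. 259.]
hook_bowl 0.95 [0.3407 0.3363 0.0169] [206. 270.]
hook_bowl 0.81 [ 0.3527 -0.1081  0.0182] [358. 265.]
hook_bowl 0.78 [0.5256 0.2169 0.0198] [247. 207.]
tow_pin 0.84 [ 0.6329 -0.0892  0.0155] [350. 171.]
rail_front 0.97 [ 6.248e-01 -8.930e-02 -1.000e-04] [350. 174.]
hook_grip 0.95 [0.3772 0.3846 0.0297] [440. 162.]
hook_grip 0.91 [0.4629 0.2084 0.0305] [393. 186.]
hook_grip 0.88 [ 0.294  -0.1075  0.0309] [275. 161.]
hook_grip 0.18 [ 0.4652  0.2072 -0.003 ] [392. 195.]
hook_bowl 0.75 [0.525  0.2153 0.0211] [402. 203.]
hook_bowl 0.73 [ 0.3532 -0.111   0.0162] [276. 177.]
hook_bowl 0.66 [0.3362 0.337  0.0164] [419. 159.]
hook_bowl 0.32 [0.4608 0.2093 0.0005] [392. 193.]
tow_pin 0.79 [ 0.6291 -0.0927  0.02  ] [296. 246.]
rail_front 0.64 [ 6.275e-01 -9.210e-02  6.000e-04] [297. 251.]
```

```bash
cat >> h.py <<'E'
from scipy.spatial.transform import Rotation as Ro
def go(*targets):
    s=manip.state(); q=s['tool_rot']; R=Ro.from_quat([q[1],q[2],q[3],q[0]])
    M=R.as_matrix(); print('t',round(s['time'],2),'pos',s['tool_pos'].round(4),'yaw',np.arctan2(M[1,0],M[0,0]).round(4),'z',M[:,2].round(3))
    for x,y,z,yaw in targets:
        G=Ro.from_matrix(np.array([[np.cos(yaw),np.sin(yaw),0],[np.sin(yaw),-np.cos(yaw),0],[0,0,-1]]))
        print('turn',(R.inv()*G).as_rotvec().round(3),'shift cm',(M.T@(np.array([x,y,z])-s['tool_pos'])*100).round(2))
E
python3 -c "
from h import *
go((.45,-.2,.25,.11),(.4615,.208,.16,.11))"
```

```text
t 1.55 pos [ 0.2012 -0.5917  0.2164] yaw 0.3278 z [ 0.  0. -1.]
turn [-0.    -0.     0.218] shift cm [ 36.16 -29.07  -3.36]
turn [-0.    -0.     0.218] shift cm [ 50.39 -67.33   5.64]
```

Request:
apply_moves --moves '[[[0,0,0.1],[3.6,-2.9,-0.4],-1],[[0,0,0.218],[7.2,-5.8,-0.8],-1],[[0,0,0.218],[10.8,-8.7,-1.2],-1],[[0,0,0.218],[14.4,-11.6,-1.6],-1],[[0,0,0.218],[18,-14.5,-2],-1],[[0,0,0.218],[21.6,-17.4,-2.4],-1],[[0,0,0.218],[25.2,-20.3,-2.8],-1],[[0,0,0.218],[28.8,-23.2,-3.2],-1],[[0,0,0.218],[32.5,-26.1,-3.4],-1],[[0,0,0.218],[36.2,-29.1,-3.4],-1],[[0,0,0.218],[38,-33.5,-2.5],-1],[[0,0,0.218],[39.5,-38,-1.5],-1],[[0,0,0.218],[41,-42.5,-0.5],-1],[[0,0,0.218],[42.5,-47,0.5],-1],[[0,0,0.218],[44,-51.5,1.5],-1],[[0,0,0.218],[45.5,-56,2.5],-1],[[0,0,0.218],[47,-60,3.5],-1],[[0,0,0.218],[49,-64,4.5],-1],[[0,0,0.218],[50.4,-67.3,5.6],-1],[[0,0,0.218],[50.4,-67.3,5.6],-1]]'

```text
time: 3.55
tool_pos: [0.4603, 0.2108, 0.1586]
tool_rot: [-0.0, 0.998, 0.057, -0.002]
contact_force: [-0.9, -0.8, -0.2]
gripper_width: 0.997
grasp_force: 0.0
```

Run:
```python
from h import *
p=manip.grab_frame("scene"); spots(p,["hook_grip","hook_bowl"])
go((.4615,.208,.07,.11),(.4615,.208,.038,.11))
```

```text
hook_grip 0.89 [0.4651 0.2069 0.0302] [393. 186.]
hook_grip 0.7 [0.377  0.3859 0.0318] [440. 161.]
hook_grip 0.59 [ 0.3001 -0.1052  0.0318] [276. 162.]
hook_bowl 0.94 [0.5247 0.216  0.02  ] [403. 203.]
hook_bowl 0.7 [ 0.3537 -0.1099  0.0158] [277. 177.]
hook_bowl 0.61 [0.3394 0.335  0.0176] [419. 159.]
t 3.7 pos [0.4618 0.2074 0.1606] yaw 0.11 z [ 0. -0. -1.]
turn [ 0. -0.  0.] shift cm [-0.02 -0.06  9.06]
turn [ 0. -0.  0.] shift cm [-0.02 -0.06 12.26]
```

Request:
apply_moves --moves '[[[0,0,0],[0,0,4],-1],[[0,0,0],[0,0,8],-1],[[0,0,0],[0,0,10.5],-1],[[0,0,0],[0,0,12.2],-1],[[0,0,0],[0,0,12.2],-1],[[0,0,0],[0,0,12.2],0],[[0,0,0],[0,0,12.2],1],[[0,0,0],[0,0,12.2],1],[[0,0,0],[0,0,12.2],1],[[0,0,0],[0,0,12.2],1],[[0,0,0],[0,0,12.2],1],[[0,0,0],[0,0,12.2],1],[[0,0,0],[0,0,12.2],1],[[0,0,0],[0,0,12.2],1],[[0,0,0],[0,0,12.2],1]]'

```text
time: 5.2
tool_pos: [0.4624, 0.208, 0.0397]
tool_rot: [-0.0, 0.998, 0.055, 0.001]
contact_force: [-2.1, -0.6, 6.6]
gripper_width: 0.233
grasp_force: 60.8
```

Run:
```python
from h import *
p=manip.grab_frame("scene"); spots(p,["hook_grip","hook_bowl"])
save(p,'s3.png',(340,120,460,230),5)
go((.461,.208,.054,.11))
```

```text
hook_grip 0.97 [ 0.297  -0.1053  0.0285] [276. 162.]
hook_grip 0.73 [0.4639 0.2106 0.0333] [394. 185.]
hook_bowl 0.71 [0.3387 0.3368 0.0161] [420. 159.]
hook_bowl 0.71 [ 0.3534 -0.1095  0.0141] [277. 178.]
hook_bowl 0.68 [0.5269 0.2158 0.0195] [403. 204.]
t 5.35 pos [0.4624 0.2079 0.0397] yaw 0.11 z [ 0.001  0.    -1.   ]
turn [ 0.    -0.001  0.   ] shift cm [-0.14 -0.02 -1.43]
```

View pics/s3.png

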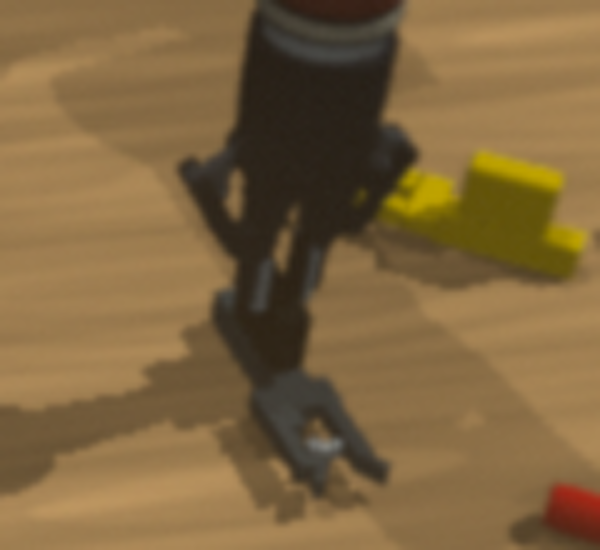

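Grip is secure with the hook flat (jaws and latch clear, at (320,440) in the crop). Lift, turn and carry in front of the pin.

```bash
python3 -c "
from h import *
go((.4624,.208,.065,.01),(.485,-.0895,.065,.01),(.485,-.0895,.045,.01))"
```

```text
t 5.35 pos [0.4624 0.2079 0.0397] yaw 0.11 z [ 0.001  0.    -1.   ]
turn [-0.    -0.001  0.1  ] shift cm [ 0.   -0.01 -2.53]
turn [-0.    -0.001  0.1  ] shift cm [-1.02 29.81 -2.53]
turn [-0.    -0.001  0.1  ] shift cm [-1.02 29.81 -0.53]
```

Request:
apply_moves --moves '[[[0,0,0],[0,0,-1],1],[[0,0,0],[0,0,-2],1],[[0,0,0],[0,0,-2.7],1],[[0,0,0.03],[0,2,-2.7],1],[[0,0,0.06],[-0.2,5,-2.7],1],[[0,0,0.1],[-0.3,8.5,-2.7],1],[[0,0,0.1],[-0.4,12,-2.7],1],[[0,0,0.1],[-0.5,15.5,-2.7],1],[[0,0,0.1],[-0.6,19,-2.7],1],[[0,0,0.1],[-0.8,22.5,-2.7],1],[[0,0,0.1],[-0.9,25.5,-2.7],1],[[0,0,0.1],[-1,28,-2.7],1],[[0,0,0.1],[-1,29.3,-2.7],1],[[0,0,0.1],[-1,29.8,-2.7],1],[[0,0,0.1],[-1,29.8,-2.2],1],[[0,0,0.1],[-1,29.8,-1.2],1],[[0,0,0.1],[-1,29.8,-0.7],1],[[0,0,0.1],[-1,29.8,-0.7],1]]'

```text
time: 7.15
tool_pos: [0.4829, -0.0883, 0.0435]
tool_rot: [-0.001, 1.0, 0.006, -0.002]
contact_force: [-0.2, 0.3, -4.9]
gripper_width: 0.232
grasp_force: 59.7
```

Run:
```python
from h import *
p=manip.grab_frame("scene"); spots(p,["hook_grip","hook_bowl","tow_pin"])
q=manip.grab_frame("top"); spots(q,["hook_grip","hook_bowl","tow_pin"])
a=cv2.resize(p['image'][180:300,240:360,::-1],None,fx=4,fy=4,interpolation=cv2.INTER_CUBIC)
b=cv2.resize(q['image'][150:230,310:390,::-1],None,fx=4,fy=4,interpolation=cv2.INTER_CUBIC)
o=np.zeros((480,800,3),np.uint8);o[:,:480]=a;o[:320,480:]=b;cv2.imwrite('pics/s4.png',o)
go((.55,-.0895,.0405,.01)); print(manip.state()['contact_force'])
```

```text
hook_grip 0.87 [ 0.485  -0.0885  0.035 ] [290. 202.]
hook_grip 0.79 [0.3772 0.3861 0.0311] [440. 161.]
hook_grip 0.39 [ 0.297  -0.1056  0.0276] [276. 162.]
hook_bowl 0.95 [0.3361 0.3353 0.0189] [419. 158.]
hook_bowl 0.61 [ 0.5462 -0.0859  0.0258] [294. 220.]
hook_bowl 0.59 [ 0.3527 -0.1092  0.0158] [277. 177.]
tow_pin 0.89 [ 0.6295 -0.0927  0.0206] [296. 246.]
tow_pin 0.37 [ 0.482  -0.0888  0.0019] [290. 210.]
tow_pin 0.27 [ 0.545  -0.0889  0.0242] [293. 220.]
hook_grip 0.76 [0.377  0.3921 0.0287] [186. 258.]
hook_bowl 0.65 [ 0.5485 -0.0893  0.0271] [351. 198.]
hook_bowl 0.65 [0.3433 0.3372 0.0193] [205. 269.]
hook_bowl 0.62 [ 0.3507 -0.1088  0.0186] [358. 266.]
tow_pin 0.85 [ 0.6305 -0.0874  0.017 ] [350. 171.]
tow_pin 0.72 [ 0.6253 -0.088  -0.0021] [349. 174.]
t 7.55 pos [ 0.4847 -0.0896  0.0458] yaw 0.0098 z [ 0.001 -0.    -1.   ]
turn [ 0.    -0.001 -0.   ] shift cm [6.53 0.05 0.53]
[ 0.72720049 -0.71359072 -5.22647679]
```

View pics/s4.png

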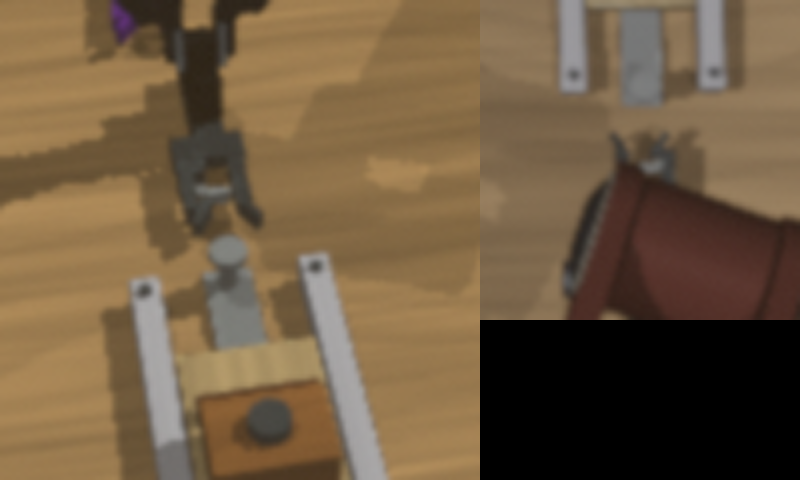

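Aligned: jaw midline ≈ pin in the overhead crop (643 vs 642). Lower, then advance to the latch.

Request:
apply_moves --moves '[[[0,0,0],[0,0,0.3],1],[[0,0,0],[0,0,0.5],1],[[0,0,0],[0.5,0,0.5],1],[[0,0,0],[1,0,0.5],1],[[0,0,0],[1.5,0,0.5],1],[[0,0,0],[2,0,0.5],1],[[0,0,0],[2.4,0,0.5],1],[[0,0,0],[2.8,0,0.5],1],[[0,0,0],[3.2,0,0.5],1],[[0,0,0],[3.6,0,0.5],1],[[0,0,0],[4,0,0.5],1],[[0,0,0],[4.3,0,0.5],1],[[0,0,0],[4.6,0,0.5],1],[[0,0,0],[4.8,0,0.5],1],[[0,0,0],[5,0,0.5],1],[[0,0,0],[5.2,0,0.5],1],[[0,0,0],[5.2,0,0.5],1]]'

```text
time: 9.25
tool_pos: [0.5367, -0.0892, 0.0403]
tool_rot: [0.0, 1.0, 0.005, 0.0]
contact_force: [-0.9, -2.3, -4.3]
gripper_width: 0.235
grasp_force: 59.8
```

Run:
```python
from h import *
p=manip.grab_frame("scene"); spots(p,["tow_pin","hook_bowl"])
go((.54,-.0895,.0405,.01)); print(manip.state()['contact_force'])
```

```text
tow_pin 0.56 [ 0.6381 -0.0923  0.0207] [297. 249.]
hook_bowl 0.96 [0.3365 0.3344 0.0154] [419. 159.]
hook_bowl 0.69 [ 0.6009 -0.0907  0.0189] [295. 238.]
hook_bowl 0.42 [ 0.3559 -0.1118  0.0143] [276. 178.]
t 9.4 pos [ 0.5367 -0.0891  0.0404] yaw 0.0097 z [ 0.001 -0.    -1.   ]
turn [ 0.    -0.001 -0.   ] shift cm [ 0.33  0.04 -0.01]
[-0.94221903 -1.59923996 -4.5295934 ]
```

Request:
apply_moves --moves '[[[0,0,0],[0.1,0.03,0],1],[[0,0,0],[0.2,0.05,0],1],[[0,0,0],[0.3,0.05,0],1],[[0,0,0],[0.4,0.05,0],1],[[0,0,0],[0.5,0.05,0],1],[[0,0,0],[0.6,0.05,0],1],[[0,0,0],[0.7,0.05,0],1],[[0,0,0],[0.8,0.05,0],1],[[0,0,0],[0.9,0.05,0],1],[[0,0,0],[1.0,0.05,0],1],[[0,0,0],[1.1,0.05,0],1],[[0,0,0],[1.2,0.05,0],1]]'

```text
time: 10.6
tool_pos: [0.5485, -0.0894, 0.0404]
tool_rot: [-0.0, 1.0, 0.005, 0.0]
contact_force: [-2.7, -1.6, -3.9]
gripper_width: 0.23
grasp_force: 60.0
```

Run:
```python
from h import *
p=manip.grab_frame("scene"); spots(p,["tow_pin","hook_bowl","hook_grip"])
save(p,'s5.png',(250,200,350,300),5)
go((.56,-.0895,.0405,.01)); print(manip.state()['contact_force'])
```

```text
tow_pin 0.9 [ 0.6496 -0.093   0.0201] [297. 252.]
hook_bowl 0.96 [ 0.613  -0.0875  0.0198] [297. 241.]
hook_bowl 0.74 [0.3405 0.3351 0.017 ] [419. 159.]
hook_grip 0.95 [0.3781 0.3854 0.0297] [440. 162.]
hook_grip 0.81 [ 0.5477 -0.0896  0.0313] [293. 219.]
hook_grip 0.67 [ 0.6598  0.4034 -0.0012] [486. 236.]
hook_grip 0.62 [ 0.2958 -0.104   0.0295] [276. 161.]
t 10.8 pos [ 0.5487 -0.0894  0.0404] yaw 0.0098 z [ 0.001 -0.    -1.   ]
turn [ 0.    -0.001 -0.   ] shift cm [ 1.13  0.02 -0.01]
[-1.09909494 -0.1143515  -4.47035377]
```

View pics/s5.png

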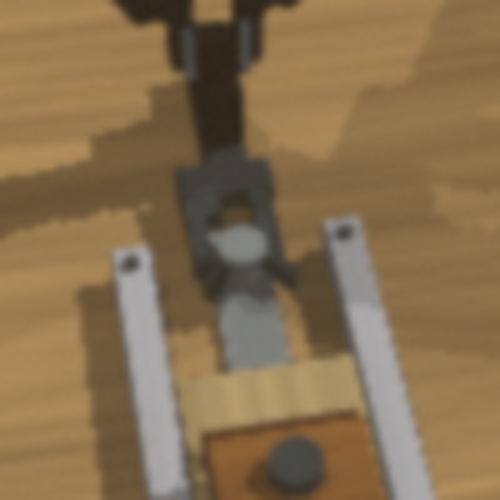

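The pin head (240,243) sits in the throat at the latch, and the slide is running back under low force. Continue gently.

Request:
apply_moves --moves '[[[0,0,0],[0.1,0,0],1],[[0,0,0],[0.2,0,0],1],[[0,0,0],[0.3,0,0],1],[[0,0,0],[0.4,0,0],1],[[0,0,0],[0.5,0,0],1],[[0,0,0],[0.6,0,0],1],[[0,0,0],[0.7,0,0],1],[[0,0,0],[0.8,0,0],1],[[0,0,0],[0.9,0,0],1],[[0,0,0],[1.0,0,0],1],[[0,0,0],[1.1,0,0],1],[[0,0,0],[1.2,0,0],1],[[0,0,0],[1.3,0,0],1],[[0,0,0],[1.4,0,0],1],[[0,0,0],[1.5,0,0],1]]'

```text
time: 12.3
tool_pos: [0.5621, -0.0895, 0.0406]
tool_rot: [0.0, 1.0, 0.005, -0.002]
contact_force: [-8.2, -4.0, 0.7]
gripper_width: 0.236
grasp_force: 60.5
```

Run:
```python
from h import *
p=manip.grab_frame("scene"); spots(p,["tow_pin","hook_bowl"])
go((.56,-.0895,.0405,.01)); print(manip.state()['contact_force'])
```

```text
tow_pin 0.71 [ 0.6542 -0.0913  0.0188] [298. 254.]
hook_bowl 0.79 [0.3387 0.3354 0.0187] [419. 159.]
hook_bowl 0.57 [ 0.6216 -0.0871  0.0203] [298. 243.]
hook_bowl 0.52 [ 0.3552 -0.1118  0.0185] [276. 177.]
t 12.45 pos [ 0.5623 -0.0895  0.0406] yaw 0.0099 z [-0.003 -0.    -1.   ]
turn [ 0.     0.003 -0.   ] shift cm [-0.23 -0.    0.01]
[-7.16628546 -4.11002816  0.04155959]
```

Request:
apply_moves --moves '[[[0,0,0],[0.1,0.04,0],1],[[0,0,0],[0.2,0.07,0],1],[[0,0,0],[0.3,0.07,0],1],[[0,0,0],[0.4,0.07,0],1],[[0,0,0],[0.5,0.07,0],1],[[0,0,0],[0.6,0.07,0],1],[[0,0,0],[0.7,0.07,0],1],[[0,0,0],[0.8,0.07,0],1]]'

```text
time: 13.25
tool_pos: [0.5683, -0.0898, 0.0411]
tool_rot: [-0.0, 1.0, 0.005, -0.005]
contact_force: [-16.8, -3.1, 9.6]
gripper_width: 0.231
grasp_force: 61.5
```

Run:
```python
from h import *
p=manip.grab_frame("scene"); spots(p,["tow_pin","hook_bowl","hook_grip"])
go((.57,-.0895,.0405,.01)); print(manip.state()['contact_force'])
```

```text
tow_pin 0.89 [ 0.6552 -0.0925  0.0183] [298. 255.]
hook_bowl 0.9 [0.3383 0.3328 0.0153] [418. 160.]
hook_bowl 0.86 [ 0.6297 -0.0891  0.0182] [298. 247.]
hook_bowl 0.5 [ 0.3563 -0.1108  0.018 ] [277. 177.]
hook_grip 0.9 [0.3789 0.385  0.0335] [440. 161.]
hook_grip 0.75 [ 0.2961 -0.1069  0.0292] [275. 162.]
hook_grip 0.67 [ 0.5688 -0.0922  0.0311] [293. 225.]
t 13.45 pos [ 0.5686 -0.0898  0.0411] yaw 0.0103 z [-0.008  0.001 -1.   ]
turn [-0.001  0.008  0.   ] shift cm [ 0.14 -0.03  0.06]
[-15.11658041  -2.63845355   8.32598453]
```

Upward force shows the nose is pressing the bench. Relieve it before pushing further.

Request:
apply_moves --moves '[[[0,0.004,0],[0,0,-0.08],1],[[0,0.008,0],[0,0,-0.15],1],[[0,0.008,0],[0,0,-0.15],1]]'

```text
time: 13.75
tool_pos: [0.5687, -0.0897, 0.0412]
tool_rot: [-0.0, 1.0, 0.005, 0.001]
contact_force: [-9.1, -2.8, 0.1]
gripper_width: 0.23
grasp_force: 60.4
```

Run:
```python
from h import *
p=manip.grab_frame("scene"); spots(p,["tow_pin","hook_bowl","latch"])
save(p,'s6.png',(260,210,340,290),7)
go((.57,-.0895,.0405,.01)); s=manip.state(); print(s['contact_force'],s['ft_torque'])
```

```text
tow_pin 0.69 [ 0.6552 -0.0918  0.0209] [298. 254.]
hook_bowl 0.79 [0.342  0.333  0.0158] [419. 160.]
hook_bowl 0.76 [ 0.3517 -0.1105  0.0168] [276. 177.]
hook_bowl 0.61 [ 0.6309 -0.0918  0.0196] [297. 247.]Traceback (most recent call last):
  File "<stdin>", line 2, in <module>
  File "h.py", line 22, in spots
    for d in manip.spot_point(p,n):
             ~~~~~~~~~~~~~~~~^^^^^
ValueError: it knows: charger, driver, glue, hook, hook_bowl, hook_grip, rail_front, slide, tow_pin
```

Request:
apply_moves --moves '[[[0,0,0],[0.1,0.02,-0.03],1],[[0,0,0],[0.2,0.03,-0.05],1],[[0,0,0],[0.3,0.03,-0.05],1],[[0,0,0],[0.4,0.03,-0.05],1],[[0,0,0],[0.5,0.03,-0.05],1],[[0,0,0],[0.6,0.03,-0.05],1]]'

```text
time: 14.5
tool_pos: [0.5752, -0.0903, 0.0411]
tool_rot: [0.0, 1.0, 0.005, 0.001]
contact_force: [-5.6, -4.6, -6.2]
gripper_width: 0.231
grasp_force: 59.8
```

Run:
```python
from h import *
p=manip.grab_frame("scene"); spots(p,["tow_pin","hook_bowl"])
save(p,'s6.png',(260,210,340,290),7)
go((.57,-.0895,.0405,.01)); s=manip.state(); print(s['contact_force'],s['ft_torque'])
```

```text
tow_pin 0.64 [ 0.6535 -0.0936  0.0198] [297. 254.]
hook_bowl 0.74 [0.3367 0.333  0.0147] [418. 159.]
hook_bowl 0.72 [ 0.6365 -0.0895  0.0207] [298. 248.]
hook_bowl 0.51 [ 0.3546 -0.1114  0.0185] [276. 177.]
t 14.65 pos [ 0.5756 -0.0903  0.0411] yaw 0.0098 z [ 0.003 -0.    -1.   ]
turn [ 0.    -0.003 -0.   ] shift cm [-0.56 -0.09  0.06]
[-5.08769597 -5.12791382 -5.36470585] [-1.00868932  1.14432208 -0.48141499]
```

View pics/s6.png

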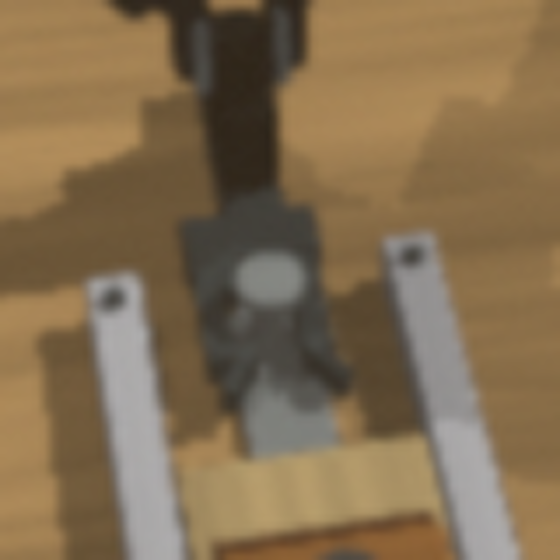

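The pin head (270,278) is now past the latch line, force about 5 N. Continue 8 mm.

Request:
apply_moves --moves '[[[0,0,0],[0.1,0.02,0],1],[[0,0,0],[0.2,0.04,0],1],[[0,0,0],[0.3,0.04,0],1],[[0,0,0],[0.4,0.04,0],1],[[0,0,0],[0.5,0.04,0],1],[[0,0,0],[0.6,0.04,0],1],[[0,0,0],[0.7,0.04,0],1],[[0,0,0],[0.8,0.04,0],1]]'

```text
time: 15.45
tool_pos: [0.5858, -0.0906, 0.0425]
tool_rot: [0.0, 1.0, 0.005, 0.004]
contact_force: [-0.6, -4.7, -4.8]
gripper_width: 0.232
grasp_force: 59.8
```

Run:
```python
from h import *
p=manip.grab_frame("scene"); spots(p,["tow_pin","hook_bowl"])
go((.57,-.0895,.0405,.01)); s=manip.state(); print(s['contact_force'],s['ft_torque'])
```

```text
tow_pin 0.6 [ 0.654  -0.0949  0.0218] [297. 254.]
hook_bowl 0.91 [ 0.6493 -0.0886  0.0234] [299. 251.]
hook_bowl 0.78 [ 0.357  -0.1113  0.0156] [276. 178.]
hook_bowl 0.74 [0.3403 0.3358 0.0168] [419. 159.]
t 15.6 pos [ 0.5863 -0.0907  0.0428] yaw 0.0098 z [ 0.01 -0.   -1.  ]
turn [ 0.001 -0.01  -0.   ] shift cm [-1.63 -0.14  0.22]
[ 0.3676066  -4.44593264 -6.46097178] [-0.96257221  0.06231706 -0.34982896]
```

Request:
apply_moves --moves '[[[0,-0.004,0],[0.1,0.03,0.05],1],[[0,-0.008,0],[0.2,0.06,0.1],1],[[0,-0.008,0],[0.3,0.06,0.1],1],[[0,-0.008,0],[0.4,0.06,0.1],1]]'

```text
time: 16.0
tool_pos: [0.5894, -0.0905, 0.0415]
tool_rot: [-0.0, 1.0, 0.005, -0.0]
contact_force: [-0.7, -0.7, -4.5]
gripper_width: 0.232
grasp_force: 59.8
```

Run:
```python
from h import *
p=manip.grab_frame("scene"); spots(p,["tow_pin","hook_bowl"])
save(p,'s7.png',(260,210,340,290),7)
go((.57,-.0895,.0405,.01)); s=manip.state(); print(s['contact_force'],s['ft_torque'])
```

```text
tow_pin 0.73 [ 0.6521 -0.0934  0.0208] [297. 253.]
tow_pin 0.34 [ 0.6596  0.406  -0.001 ] [487. 235.]
hook_bowl 0.94 [ 0.6542 -0.0887  0.0221] [300. 253.]
hook_bowl 0.81 [0.3345 0.3333 0.0145] [418. 159.]
hook_bowl 0.64 [ 0.352  -0.1142  0.0164] [275. 177.]
t 16.15 pos [ 0.5895 -0.0906  0.0414] yaw 0.0101 z [-0.     0.001 -1.   ]
turn [-0.001  0.     0.   ] shift cm [-1.94 -0.13  0.09]
[-0.24310385 -0.97983703 -5.01414263] [-0.17446699  0.09641835 -0.08854866]
```

View pics/s7.png

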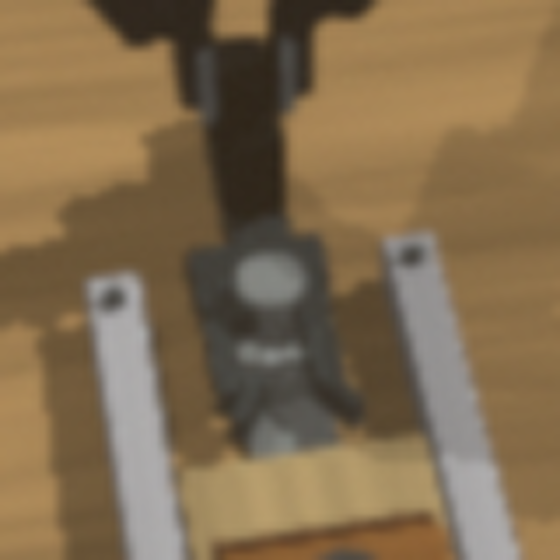

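The latch is shut straight across behind the pin at (268,353), pin head (270,278) in the bowl, forces ~0. Now draw it out slowly.

Request:
apply_moves --moves '[[[0,0,0],[-0.2,0,0],1],[[0,0,0],[-0.5,0,0],1],[[0,0,0],[-0.8,0,0],1],[[0,0,0],[-1.1,0,0],1],[[0,0,0],[-1.3,0,0],1],[[0,0,0],[-1.4,0,0],1],[[0,0,0],[-1.5,0,0],1],[[0,0,0],[-1.6,0,0],1],[[0,0,0],[-1.7,0,0],1],[[0,0,0],[-1.8,0,0],1],[[0,0,0],[-2.0,0,0],1],[[0,0,0],[-2.3,0,0],1],[[0,0,0],[-2.6,0,0],1],[[0,0,0],[-2.9,0,0],1],[[0,0,0],[-3.2,0,0],1]]'

```text
time: 17.65
tool_pos: [0.5571, -0.0914, 0.0416]
tool_rot: [0.0, 1.0, 0.005, -0.0]
contact_force: [1.9, -0.0, -5.2]
gripper_width: 0.232
grasp_force: 59.7
```

Run:
```python
from h import *
p=manip.grab_frame("scene"); spots(p,["tow_pin","hook_bowl"])
go((.495,-.0905,.0405,.01)); s=manip.state(); print(s['contact_force'],s['ft_torque'])
```

```text
tow_pin 0.66 [ 0.6368 -0.0942  0.0186] [296. 249.]
tow_pin 0.35 [ 0.5549 -0.0909  0.033 ] [293. 221.]
hook_bowl 0.91 [0.3369 0.3346 0.0164] [419. 159.]
hook_bowl 0.71 [ 0.6234 -0.0884  0.0205] [298. 244.]
hook_bowl 0.51 [ 0.3523 -0.1072  0.0134] [278. 177.]
t 17.8 pos [ 0.5568 -0.0914  0.0415] yaw 0.0097 z [-0.001 -0.    -1.   ]
turn [ 0.     0.001 -0.   ] shift cm [-6.18 -0.15  0.1 ]
[ 0.2102208  -0.34192664 -4.84785403] [0.01145724 0.06226526 0.00135374]
```

Slide follows with ~2 N. Draw out most of the rest.

Request:
apply_moves --moves '[[[0,0,0],[-0.2,0,0],1],[[0,0,0],[-0.5,0,0],1],[[0,0,0],[-0.8,0,0],1],[[0,0,0],[-1.2,0,0],1],[[0,0,0],[-1.6,0,0],1],[[0,0,0],[-2.0,0,0],1],[[0,0,0],[-2.4,0,0],1],[[0,0,0],[-2.8,0,0],1],[[0,0,0],[-3.2,0,0],1],[[0,0,0],[-3.6,0,0],1],[[0,0,0],[-4.0,0,0],1],[[0,0,0],[-4.4,0,0],1],[[0,0,0],[-4.8,-0.02,0],1],[[0,0,0],[-5.2,-0.04,0],1],[[0,0,0],[-5.5,-0.06,0],1],[[0,0,0],[-5.8,-0.06,0],1],[[0,0,0],[-6.0,-0.06,0],1],[[0,0,0],[-6.1,-0.06,0],1],[[0,0,0],[-6.1,-0.06,0],1]]'

```text
time: 19.7
tool_pos: [0.4962, -0.0913, 0.0415]
tool_rot: [-0.0, 1.0, 0.005, -0.0]
contact_force: [1.2, -0.7, -5.0]
gripper_width: 0.231
grasp_force: 59.8
```

Run:
```python
from h import *
for c in("scene","top"):
    p=manip.grab_frame(c); print(c); spots(p,["tow_pin","hook_bowl","rail_front"])
    if c=="scene": a=p
    else: b=p
A=cv2.resize(a['image'][180:280,245:345,::-1],None,fx=5,fy=5,interpolation=cv2.INTER_CUBIC)
B=cv2.resize(b['image'][130:200,320:378,::-1],None,fx=5,fy=5,interpolation=cv2.INTER_CUBIC)
o=np.zeros((500,800,3),np.uint8);o[:,:500]=A;o[:350,505:795]=B;cv2.imwrite('pics/s8.png',o)
go((.495,-.0905,.0405,.01)); print(manip.state()['contact_force'])
```

```text
scene
tow_pin 0.63 [ 0.576  -0.0941  0.0236] [293. 230.]
tow_pin 0.49 [0.6617 0.4019 0.0012] [486. 236.]
hook_bowl 0.64 [ 0.5611 -0.089   0.0219] [294. 226.]
top
tow_pin 0.96 [ 0.5747 -0.0899  0.0158] [351. 190.]
hook_bowl 0.79 [0.3391 0.3355 0.0202] [206. 271.]
hook_bowl 0.41 [ 0.5603 -0.0916  0.0236] [351. 195.]
rail_front 0.95 [ 0.6228 -0.091   0.0029] [350. 175.]
t 20.1 pos [ 0.4963 -0.0912  0.0414] yaw 0.0099 z [-0.001  0.    -1.   ]
turn [-0.     0.001 -0.   ] shift cm [-0.13 -0.07  0.09]
[-0.17541473 -0.30476883 -4.96243302]
```

View pics/s8.png

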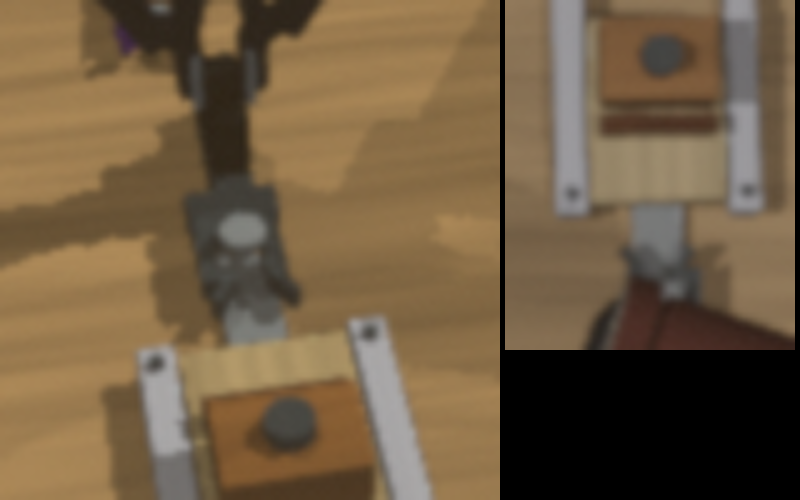

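Top crop: slide front edge at row ~204, rail ends at ~212–214, so about 10 mm remain. Quantify.

Run:
```python
from h import *
p=manip.grab_frame("top"); T=lambda u,v,z: ray(p,320+(u-505+.5)/5-.5,130+(v+.5)/5-.5,z)
print(T(572,214,.022),T(748,212,.022),[T(660,204,z) for z in (.007,.015)])
```

```text
[ 0.62689688 -0.03772568  0.022     ] [ 0.62784337 -0.14259829  0.022     ] [array([ 0.63505813, -0.09142786,  0.007     ]), array([ 0.63383431, -0.09074614,  0.015     ])]
```

Request:
apply_moves --moves '[[[0,0,0],[-0.2,0,0],1],[[0,0,0],[-0.4,0,0],1],[[0,0,0],[-0.6,0,0],1],[[0,0,0],[-0.75,0,0],1],[[0,0,0],[-0.85,0,0],1],[[0,0,0],[-0.85,0,0],1],[[0,0,0],[-0.75,0,0],1],[[0,0,0],[-0.65,0,0.05],1],[[0,0,0],[-0.65,0,0.1],1],[[0,0,0],[-0.65,0,0.15],1],[[0,0,0],[-0.65,0,0.15],1]]'

```text
time: 21.25
tool_pos: [0.4899, -0.0914, 0.0402]
tool_rot: [-0.0, 1.0, 0.005, -0.0]
contact_force: [-1.2, 0.3, -5.4]
gripper_width: 0.233
grasp_force: 59.9
```

Run:
```python
from h import *
p=manip.grab_frame("top"); spots(p,["tow_pin"]); 
B=cv2.resize(p['image'][130:200,320:378,::-1],None,fx=8,fy=8,interpolation=cv2.INTER_CUBIC);cv2.imwrite('pics/s9.png',B)
p=manip.grab_frame("scene"); spots(p,["tow_pin"]); go((.495,-.0905,.0397,.01)); print(manip.state()['contact_force'])
```

```text
tow_pin 0.55 [ 0.5663 -0.0852  0.0156] [349. 193.]
tow_pin 0.92 [ 0.5661 -0.0929  0.0211] [293. 227.]
t 21.45 pos [ 0.4899 -0.0914  0.0401] yaw 0.0098 z [-0. -0. -1.]
turn [ 0.  0. -0.] shift cm [ 0.51 -0.09  0.04]
[-0.44485165  0.03610876 -3.48461237]
```

View pics/s9.png

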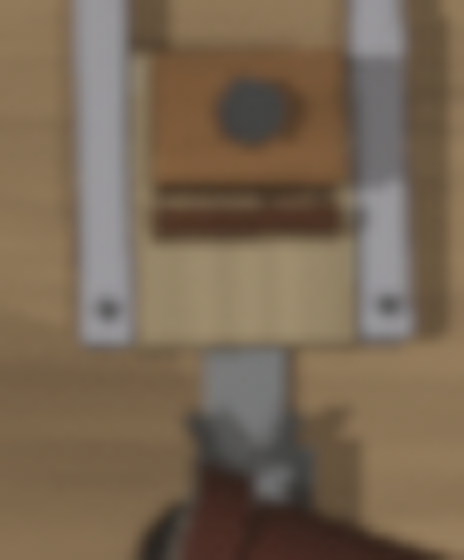

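The front edge (row ~343) is flush with the rail ends (~345/340). Lower the last half millimetre, release and rise.

Request:
apply_moves --moves '[[[0,0,0],[0,0,0.06],1],[[0,0,0],[0,0,0.06],1],[[0,0,0],[0,0,0.06],0.3],[[0,0,0],[0,0,0.06],0],[[0,0,0],[0,0,0.06],-0.3],[[0,0,0],[0,0,0.06],-0.3],[[0,0,0],[0,0,0.06],-0.3],[[0,0,0],[0,0,-1],-0.3],[[0,0,0],[0,0,-3],-0.3],[[0,0,0],[0,0,-6],-0.3],[[0,0,0],[-1,0,-10],-0.3],[[0,0,0],[-4,0,-14],-0.3],[[0,0,0],[-8,0,-16],-0.3],[[0,0,0],[-8,0,-16],-0.3],[[0,0,0],[-8,0,-16],-0.3]]'

```text
time: 22.95
tool_pos: [0.4103, -0.0924, 0.2018]
tool_rot: [0.001, 1.0, 0.005, 0.002]
contact_force: [0.1, 1.3, -0.1]
gripper_width: 0.651
grasp_force: 0.0
```

Run:
```python
from h import *
q=manip.grab_frame("top"); p=manip.grab_frame("scene")
for x in(p,q): spots(x,["tow_pin","hook_bowl","hook_grip"])
A=cv2.resize(p['image'][170:270,245:345,::-1],None,fx=4,fy=4,interpolation=cv2.INTER_CUBIC)
B=cv2.resize(q['image'][140:240,310:390,::-1],None,fx=4,fy=4,interpolation=cv2.INTER_CUBIC)
o=np.zeros((400,725,3),np.uint8);o[:,:400]=A;o[:,405:]=B;cv2.imwrite('pics/s10.png',o)
print(manip.state()['contact_force'],manip.state()['tool_pos'])
```

```text
tow_pin 0.71 [ 0.5659 -0.0926  0.0189] [293. 228.]
hook_bowl 0.83 [ 0.5523 -0.0895  0.0207] [293. 223.]
hook_bowl 0.7 [ 0.3528 -0.1103  0.0134] [277. 178.]
hook_bowl 0.65 [0.3354 0.3326 0.0171] [418. 158.]
hook_grip 0.98 [ 0.2966 -0.1056  0.0293] [276. 162.]
hook_grip 0.85 [ 0.4902 -0.0923  0.0307] [289. 204.]
hook_grip 0.81 [0.3774 0.3835 0.0299] [439. 162.]
tow_pin 0.84 [ 0.5667 -0.0876  0.0137] [350. 193.]
hook_bowl 0.81 [ 0.5532 -0.0924  0.0209] [352. 197.]
hook_bowl 0.66 [0.342  0.3371 0.0173] [206. 270.]
hook_bowl 0.64 [ 0.3527 -0.11    0.0185] [358. 265.]
hook_grip 0.88 [ 0.4902 -0.0901  0.0286] [351. 218.]
hook_grip 0.66 [ 0.2903 -0.1021  0.0302] [356. 287.]
hook_grip 0.58 [0.3791 0.3882 0.0321] [187. 257.]
[ 0.16275704 -0.51693702 -0.33597516] [ 0.40990707 -0.09200895  0.19902025]
```

View pics/s10.png

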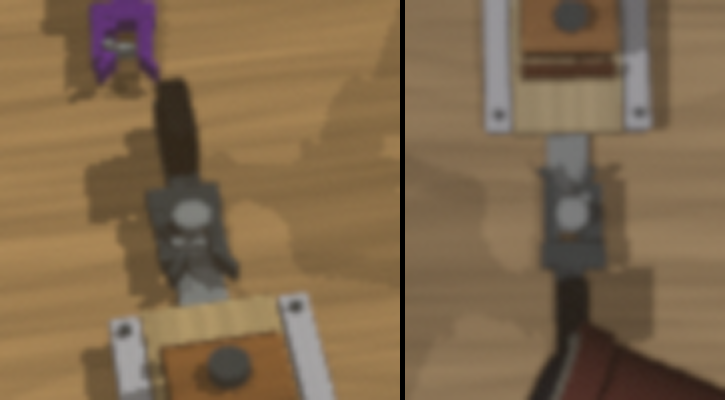

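The hook is hitched and lying flat, with the latch across at (190,240) and the slide flush with the rail ends. The gripper is clear, so I hand it in.

```bash
python3 -c "
from plant import manip
print(manip.job_done())"
```

```text
the job is handed in; nothing more can be done
None
```

I handed the job in at about 23 s: the hook is latched on the tow pin and lying flat, and the slide front is flush with the rail ends to within about 2 mm by camera. The gripper is clear and I saw no sign of contact with the bystanders, but `job_done()` gave no verdict.

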